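# Press a stopper home with a ratchet press, then wind the press back

### The arm

A 6-joint arm with a two-finger parallel gripper is mounted at the origin on a cart in front of the work surface, level with it; the furniture and walls round the work are solid. World frame = base frame: x ahead of the robot, y to its left, z up, the work surface at z = 0. Lengths are in m, angles in rad, forces in N, time in s.
With the tool pointing down it reaches from about 0.275 to 0.75 m from the base axis. Payload 10.2 kg.
Tool frame: the origin (TCP) lies midway between the tips of the shut fingers; the grasp point (between the pads) lies 19 mm behind it (env.hold_point_z is the distance from the TCP to the grasp point, in m); x points along the fingers, z is the direction in which the jaws open and shut, and the axes are right-handed (so a half turn about x gives the same grasp; the last joint's range is limited). The gripper opens to 85 mm and grips with 20 to 120 N. Pads are 22 mm wide; open, the fingers measure 114 mm over their backs; the gripper's body (76 mm by 85 mm) begins 54 mm behind the grasp point. The pads swing forward as they close: fully open they stand 13 mm farther back than shut.
Start: joints at [0.998, 0.313, 1.498, -0, 1.331, -0.223], TCP at [0.18, 0.493, 0.231] pointing down, gripper open.
Joint ranges: [-2.94, 2.94], [-0.97, 2.17], [0.19, 2.56], [-1.23, 4.37], [0.02, 3.11], [-2.88, 2.88]. Speed limits (rad/s): [2.39, 2.39, 3.01, 3.14, 3.14, 3.14].

### API

Orientations are given as a unit quaternion [x, y, z, w].
In Python, from bench import env, kinematics, monitor, eyes, job gives the robot as it stands. The module is installed in compiled form; this text tells all that it offers. Calls block until the motion is done:
- env.reach(position, orientation): joint-space move of the TCP to a pose.
- env.movel(position, velocity=0.15, frame=None, guard=None): straight line of the TCP; frame=None keeps the orientation; velocity is the mean speed in m/s. With guard (N) it stops when the force on the tool has changed by that much, and returns True; else False.
- env.set_joints(angles): joint-space move.
- env.release() and env.close_gripper(effort=None): open the fingers fully, or close them until they stop; effort is the grip in N (None keeps the last).
- env.hold(seconds).
- kinematics.ik(position, orientation): joint angles nearest the present ones, or None.
- monitor.sense(): the state.
- eyes.grab_frame(name): name is "scene" or "top" or "wrist"; returns a dict with "frame" (400x640x3 uint8, red, green, blue), "mtx" (3x3 intrinsics, pixels), "k1" (the pictures are not rectified: a ray, as slopes to the right and down, at radius r is drawn at 1 + k1 r^2 times it, then the intrinsics apply), "view" (4x4, takes a point from world to camera coordinates). Camera axes: x right, y down, z forward; pixel columns grow to the right and rows downward; lengths in m; the calibration is good to about 2 mm. A picture is of the moment at which its call begins. There is no depth.
A pose or a line that the arm cannot do raises env.MotionError and nothing moves.
- job.hand_in(): hands the job in, once; it reports no verdict.
The state is a dict: "clock": time; "joints": joint angles; "qvel": joint speeds; "joint_efforts": joint torques, N m; "position": TCP position; "ee_rot": TCP orientation; "contact_force": force on the tool from outside, world axes, zero at the start; "ft_torque": the same for the moment, N m; "finger_gap": opening from 0.0 (shut) to 1.0 (fully open).
Only numpy, scipy, OpenCV 4.12 (cv2) and the standard library are available. Lean on these libraries where they do the work, as an engineer would, in place of code of your own. Each camera call takes 0.05 s, during which the arm holds its last target.

### The job

Use the little ratchet press to seat the stopper in the sample tube: turn the knob clockwise (seen from above) one click at a time until the stopper is fully home and the press bears on it firmly, at about 12 N, but never above 24 N, which would crack the tube. Then free the pawl by throwing it right over so that it stays back, and turn the knob back anticlockwise all the way to its stop, so that the ram is clear of the seated stopper. Never force the knob back against the engaged pawl, push the stopper or ram only through the knob, and leave the things around the press where they are.

Things in the scene. Friction and masses are not known exactly. Their poses are not given: they have to be found in the camera images.
- press: Grey press on the table. Origin on the table under the knob's upright axis, y along the ram, z up. Bed x -69..59, y -78..222, 10 mm thick; housing top z = 44 mm. The ram leaves the housing along +y at z = 27 mm; the nose in its end sits on a spring of 2.5 N per mm, no preload. A clear tube (diameter 32 mm) lies beyond in a cradle set by hand; the nose starts 2 to 14 mm short of its stopper.
- knob_grip (a point): Centre of the knob's black bar grip, on the upright axis, 142 mm over the table. Bar 56 mm long (along this point's x axis, turning with the knob), 16 mm thick, 30 mm high (z 127 to 157 mm), clear all round above z = 120 mm; grip it across its thickness from above. The knob's torque is about 12 mN m of friction plus 7.6 mN m per newton on the nose.
- knob (a joint): Angle of knob and ratchet wheel, rad: 0 at the home stop (start), growing clockwise from above, limit 4.2. 12 teeth, a click every 0.524, each 4 mm of ram. Turn some 0.07 past a multiple of 0.524 for the pawl to drop; let go, the wheel settles back on the pawl at the multiple (up to 0.03 beyond it) and is held there while the knob is gripped afresh. It takes 3 to 6 clicks in all.
- pawl (a joint): Angle of the steel drop pawl, rad: 0 = in the teeth (start; it rises to about 0.15 over each tooth and drops), 1.45 = thrown back on its rest. Its weight makes it fall either way, tipping at about 0.8. Once it is thrown back, the sprung nose turns a loaded knob back a little by itself.
- pawl_bar (a point): Middle of the free part of the pawl's thumb bar: round steel, 8 mm thick, along the press's x axis, free for about 10 mm each side of this point. Pawl engaged: 104 mm over the table, 34 mm straight above the pivot. Pushing it towards the press's -y (away from the tube) throws the pawl over; it swings down on a 34 mm arc about the pivot.
- pawl_pivot (a point): A point on the pawl's level hinge axis (along the press's x axis), under the thumb bar's free part, 70 mm over the table, at press x = -60, y = -40 mm. The bracket beside it reaches z = 77 mm; the ratchet wheel (radius 49 mm about the knob axis) has its tooth tops at z = 62 mm.
- stopper (a joint): How far the dark rubber stopper has gone into the tube, m: starts at 0 to 0.003; fully home at 0.006, where its 26 mm flange meets the tube's mouth. It drags with about 5 N while sliding in and stays where it has been pushed. Once it is home each click adds about 10 N, so the right click is the one that brings the load between 8 and 18 N.
- petri_dish: Dish with fish eggs, 58 mm wide, 12 mm high, standing by the press; to be left alone. Origin at its underside.
- marker_pen: Marker pen, 135 mm long, 16 mm thick, lying by the press; to be left alone.
- lead_weight: Small dark weight, 26 mm wide, 21 mm high, by the press; to be left alone.
- beaker: Clear beaker, 75 mm wide, 83 mm high, by the press; to be left alone.

How it is judged:
On the way, in this order (a step that is already met when the one before it is completed fails the run):
1. the stopper is home (within 1 mm) with the nose bearing on it at 7 N or more and the pawl engaged (value of joint stopper above 0.005 m and contact force between stopper and anything else above 7 N and value of joint pawl below 0.3 rad), for 0.3 s.
2. the pawl is thrown back and stays there (value of joint pawl above 1.2 rad), for 0.3 s.
At the end, for the whole second after the job is handed in: The stopper is within 1 mm of home, the pawl lies thrown back (beyond 1.2 rad) and the knob is back within 0.15 rad of its home stop (value of joint stopper above 0.005 m and value of joint pawl above 1.2 rad and value of joint knob below 0.15 rad); the robot touches nothing.
It fails at once if the nose presses the stopper with more than 24 N (contact force between stopper and anything else above 24 N).
It fails at once if the pawl is forced: more than 20 N between pawl and ratchet wheel (contact force between pawl and knob above 20 N).
It fails at once if the robot pushes the stopper, nose or ram itself (contact force between any of the fingers, the arm and stopper above 1 N or contact force between any of the fingers, the arm and ram above 1 N).
It fails at once if a thing beside the press is moved by more than 30 mm (distance of any of petri_dish, marker_pen, lead_weight, beaker from where it was at the start of the episode above 0.03 m).
It also fails if it takes over 72 s, if anything falls off the work surface, if the arm or the gripper's body presses on something with over 40 N, if the wrist force passes 120 N, or if a joint passes its speed limit or range.

## Working session

There is one attempt and no reset: what is moved stays moved. The work goes in short steps, each a Python script; the robot and the scene stay as the last script left them, time stands still between calls to the robot, and variables do not carry over. Pictures are saved under pics/ and viewed, and the job is handed in when it is done.

```bash
mkdir -p pics; ls; python3 - <<'E'
from bench import env, kinematics, monitor, eyes, job
import cv2
print(monitor.sense()); print(env.hold_point_z)
for n in("scene","top","wrist"):
    f=eyes.grab_frame(n); cv2.imwrite(f"pics/{n}0.png",f["frame"][:,:,::-1]); print(n,f["mtx"],f["k1"],f["view"])
print(monitor.sense()["clock"])
E
```

```text
pics
{'clock': 0.0, 'joints': array([ 9.97543801e-01,  3.13438205e-01,  1.49846857e+00,  1.03369401e-06,
        1.33101530e+00, -2.23422491e-01]), 'qvel': array([ 0.0008436 , -0.00160623,  0.00087872, -0.00033541, -0.00012157,
       -0.00123722]), 'joint_efforts': array([ 4.25848948e-04, -4.12267292e+01, -2.59739506e+01, -1.88817007e-04,
        4.20988115e-03,  5.07096820e-05]), 'position': array([0.17980797, 0.49295795, 0.23072927]), 'ee_rot': array([-0.40553537,  0.5798182 ,  0.40518119,  0.57894743]), 'contact_force': array([ 0.08872954, -0.22559416, -0.1896988 ]), 'ft_torque': array([ 0.0054067 , -0.05308805, -0.05149312]), 'finger_gap': 1.001004920340216}
0.0187
scene [[510.44569743   0.         316.07341447]
 [  0.         510.44569743 201.63255923]
 [  0.           0.           1.        ]] -0.10493227035249936 [[ 0.88775094 -0.4598277   0.02137203 -0.47696368]
 [-0.2795877  -0.57549652 -0.76852747  0.27821924]
 [ 0.36568975  0.67628562 -0.63945975  0.67732236]
 [ 0.          0.          0.          1.        ]]
top [[430.63163782   0.         319.87899018]
 [  0.         430.63163782 202.95281834]
 [  0.           0.           1.        ]] 0.004441893020924062 [[-0.04263788 -0.99908694 -0.00270012  0.05629265]
 [-0.97906333  0.04232144 -0.19910773  0.57475388]
 [ 0.19904021 -0.00584594 -0.97997389  0.85311873]
 [ 0.          0.          0.          1.        ]]
wrist [[330.84755047   0.         314.89190027]
 [  0.         330.84755047 201.2973789 ]
 [  0.           0.           1.        ]] -0.02975736272781526 [[ 0.34172959  0.93979544 -0.00232854 -0.524118  ]
 [ 0.89361325 -0.3241676   0.31043636 -0.04128262]
 [ 0.29099183 -0.1081661  -0.95059131  0.38202419]
 [ 0.          0.          0.          1.        ]]
0.15
```

View pics/scene0.png

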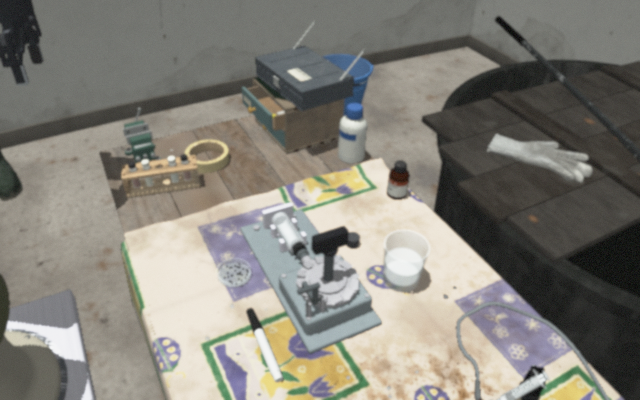

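View pics/top0.png

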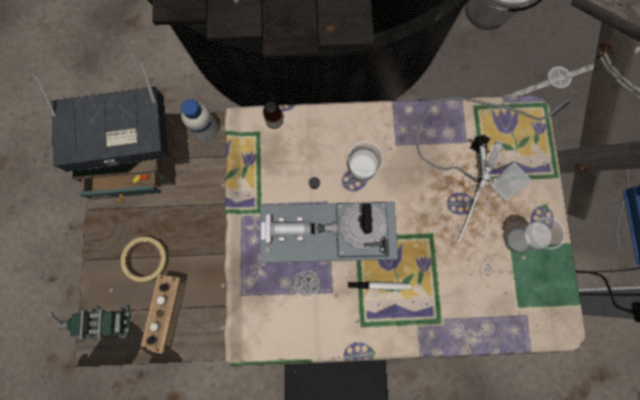

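View pics/wrist0.png

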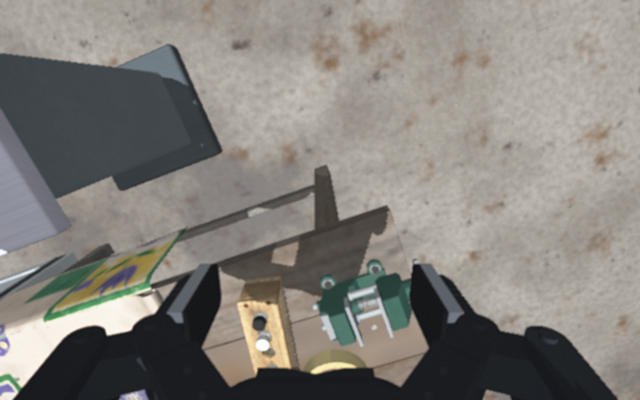

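The press lies with its ram along roughly world +y (image left in the top view). Its bed spans top pixels x 260-395, y 203-260, the black bar is near (366,217) and the pawl near (378,246). I'll zoom in.

```bash
cat > h.py <<'E'
import numpy as np, cv2, pickle
def ray(f,uv):
    K=f["mtx"];k1=f["k1"];V=f["view"]
    uv=np.asarray(uv,float).reshape(1,1,2)
    p=cv2.undistortPoints(uv,K,np.array([k1,0,0,0.]),None,None,None)[0,0] if False else cv2.undistortPointsIter(uv,K,np.array([k1,0,0,0.]),None,None,(3,50,1e-12))[0,0]
    d=V[:3,:3].T@np.array([p[0],p[1],1.]); c=-V[:3,:3].T@V[:3,3]
    return c,d
def onz(f,uv,z):
    c,d=ray(f,uv); return c+d*(z-c[2])/d[2]
def two(f,a,g,b):
    c1,d1=ray(f,a);c2,d2=ray(g,b);d1/=np.linalg.norm(d1);d2/=np.linalg.norm(d2)
    s=np.linalg.lstsq(np.stack([d1,-d2],1),c2-c1,rcond=None)[0]
    p,q=c1+s[0]*d1,c2+s[1]*d2
    return (p+q)/2,np.linalg.norm(p-q)
def proj(f,P):
    P=np.atleast_2d(P).astype(float);V=f["view"]
    r,_=cv2.Rodrigues(V[:3,:3])
    return cv2.projectPoints(P,r,V[:3,3],f["mtx"],np.array([f["k1"],0,0,0.]))[0][:,0]
def crop(f,x0,y0,x1,y1,s,name):
    im=f["frame"][y0:y1,x0:x1,::-1]
    cv2.imwrite(name,cv2.resize(im,None,fx=s,fy=s,interpolation=cv2.INTER_CUBIC))
E
python3 - <<'E'
from bench import eyes
from h import *
d={n:eyes.grab_frame(n) for n in("scene","top")}
pickle.dump(d,open("f0.pkl","wb"))
crop(d["scene"],220,190,400,350,4,"pics/s1.png")
crop(d["top"],250,190,410,300,5,"pics/t1.png")
E
```

```text
(no output)
```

View pics/s1.png

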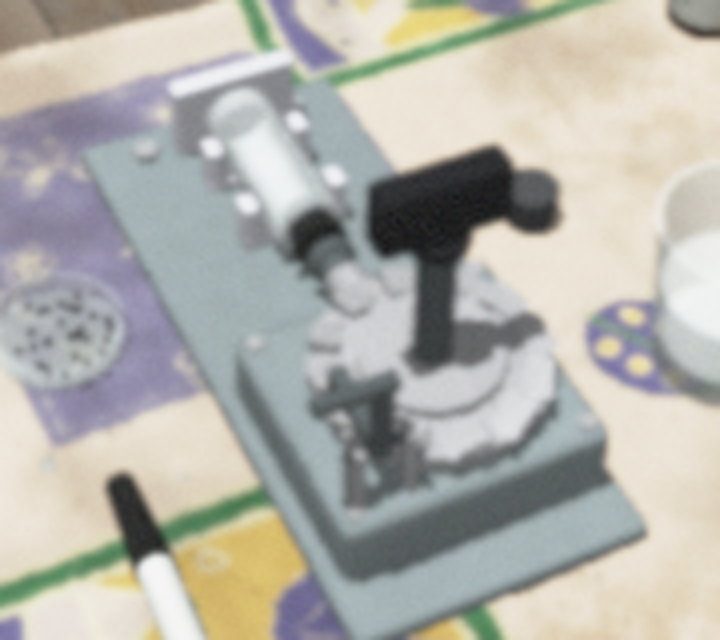

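View pics/t1.png

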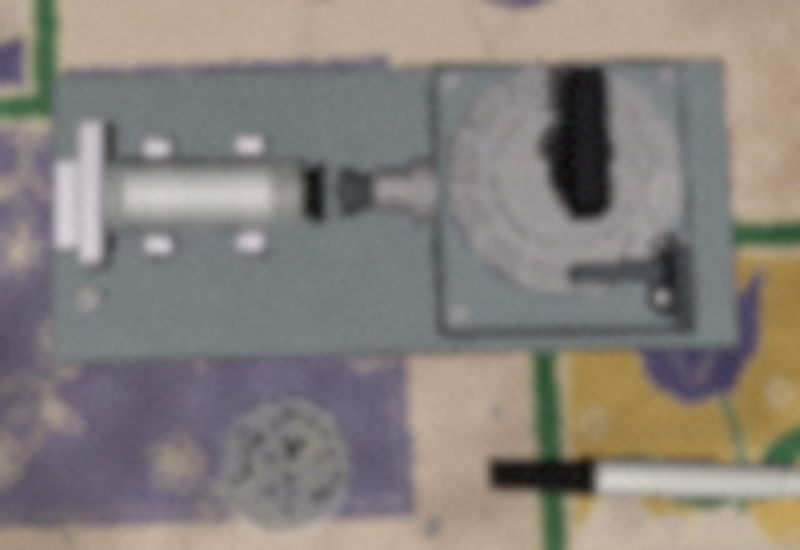

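The scene crop shows the bar, the pawl T-bar at about (355,395), and the lead weight hidden behind the bar. The top crop shows the four bed corners, the bar at (582,140) and the thumb bar at (610,272). Next I'll fit the press pose to the bed corners and cross-check it.

```bash
cat > fit.py <<'E'
from h import *
d=pickle.load(open("f0.pkl","rb"));t=d["top"];s=d["scene"]
C=np.array([[54,70],[722,60],[738,346],[54,358]])/5+[250-.4,190-.4]
P=np.array([[59,222],[59,-78],[-69,-78],[-69,222]])/1000.
W=np.array([onz(t,c,.01) for c in C]); print(W)
def fit(P,W):
    a=P-P.mean(0);b=W-W.mean(0)
    th=np.arctan2((a[:,0]*b[:,1]-a[:,1]*b[:,0]).sum(),(a*b).sum())
    R=np.array([[np.cos(th),-np.sin(th)],[np.sin(th),np.cos(th)]])
    return th,W.mean(0)-R@P.mean(0),R
th,o,R=fit(P,W[:,:2]); print("top",th,o,(W[:,:2]-(P@R.T+o))*1000)
# scene corners visible: (-69,222) crop(85,152), (-69,-78) crop(365,635), (59,-78) crop(645,535)
C2=np.array([[85,152],[366,636],[646,530]])/4+[220-.4,190-.4]
W2=np.array([onz(s,c,.01) for c in C2]);P2=P[[3,2,1]]
th2,o2,R2=fit(P2,W2[:,:2]); print("scene",th2,o2,(W2[:,:2]-(P2@R2.T+o2))*1000)
def w(x,y,z,th=th,o=o): 
    R=np.array([[np.cos(th),-np.sin(th)],[np.sin(th),np.cos(th)]]);q=R@[x,y]+o;return np.array([q[0],q[1],z])
for n,g,off,sc in(("t",t,(250,190),5),("s",s,(220,190),4)):
    im=cv2.imread(f"pics/{n}1.png")
    for p,c in(((0,0,.157),(0,0,255)),((0,0,.127),(0,0,255)),((-.06,-.04,.104),(0,255,0)),((-.06,-.04,.07),(255,0,0))):
        u=(proj(g,w(*p))[0]-off+.4)*sc; cv2.circle(im,tuple(int(v) for v in u),4,c,-1)
    for p in P:
        u=(proj(g,w(*p,.01))[0]-off+.4)*sc; cv2.circle(im,tuple(int(v) for v in u),4,(0,255,255),-1)
    cv2.imwrite(f"pics/{n}2.png",im)
E
python3 fit.py
```

```text
[[ 0.59061836  0.1638055   0.01      ]
 [ 0.58230286 -0.13390036  0.01      ]
 [ 0.45555375 -0.13107965  0.01      ]
 [ 0.46308959  0.16572712  0.01      ]]
top -0.025420733788165447 [ 0.52605943 -0.05596568] [[-0.06480005 -0.65743761]
 [-0.7549058   1.53977881]
 [ 0.45462988  1.10698095]
 [ 0.36507596 -1.98932215]]
scene -0.021923643962519335 [ 0.52673854 -0.05882794] [[-0.0365794  -3.39261872]
 [ 4.26557865  3.21126907]
 [-4.22899925  0.18134966]]
```

View pics/s2.png

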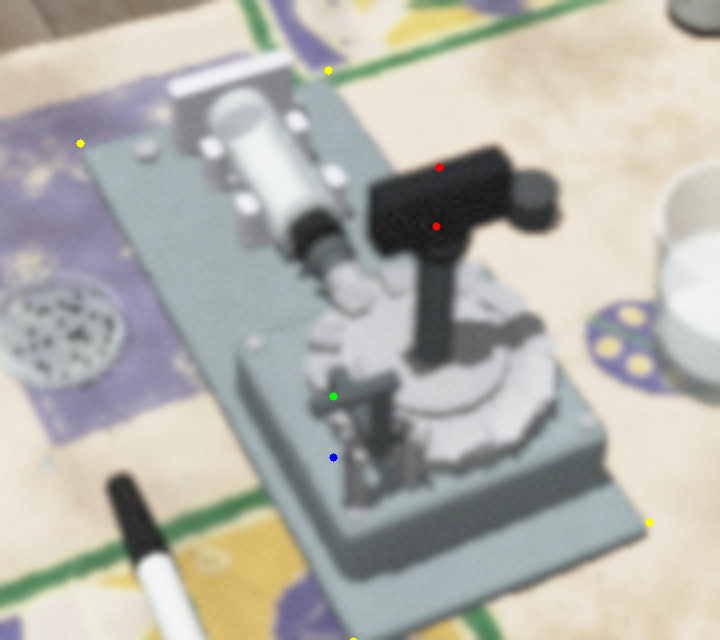

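View pics/t2.png

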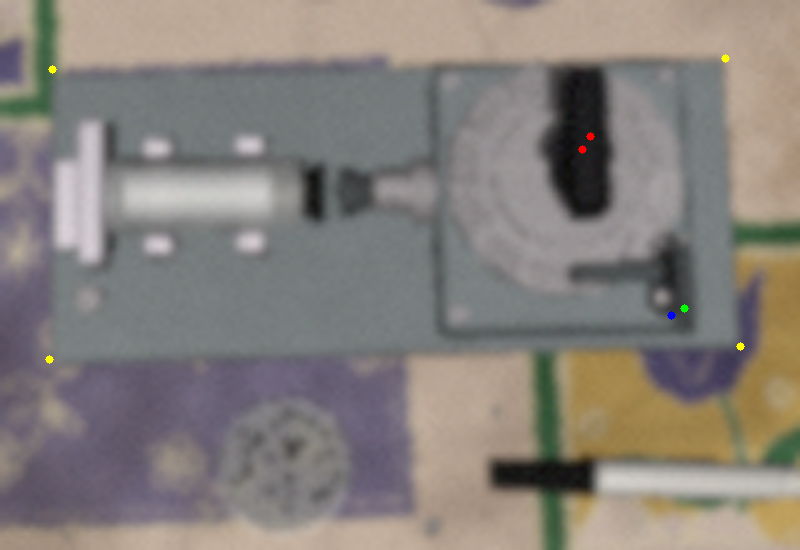

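Both views agree with the bed fit to within a few mm. The thumb bar lies where predicted, but the bar grip seems 2-4 mm off, so I'll measure it directly with a dark mask.

```bash
cat > m.py <<'E'
from h import *
d=pickle.load(open("f0.pkl","rb"));t=d["top"];s=d["scene"]
print("cams",ray(t,(320,200))[0],ray(s,(320,200))[0])
for n,g,box,off,sc,thr in(("t",t,(350,198,380,236),(250,190),5,45),("s",s,(305,220,350,255),(220,190),4,45)):
    x0,y0,x1,y1=box
    im=cv2.resize(g["frame"][y0:y1,x0:x1],None,fx=8,fy=8,interpolation=cv2.INTER_CUBIC)
    m=(im.max(2)<thr).astype(np.uint8)*255
    cs,_=cv2.findContours(m,0,2);c=max(cs,key=cv2.contourArea)
    v=im.copy();cv2.drawContours(v,[c],-1,(255,0,0),1);cv2.imwrite(f"pics/{n}3.png",v[:,:,::-1])
    print(n,cv2.boundingRect(c),cv2.minAreaRect(c),x0,y0)
E
python3 m.py
```

```text
cams [0.39531572 0.03690413 0.95062401] [ 0.25352179 -0.51727028  0.6571332 ]
t (80, 50, 92, 229) ((125.5, 164.0), (228.0, 91.0), 90.0) 350 198
s (66, 98, 278, 182) ((212.73104858398438, 205.13421630859375), (148.93544006347656, 294.3890686035156), 74.57049560546875) 305 220
```

```bash
python3 -c "
import cv2,numpy as np
a=cv2.imread('pics/t3.png');b=cv2.imread('pics/s3.png');print(a.shape,b.shape)
o=np.zeros((310,620,3),np.uint8);o[:304,:240]=a;o[:280,250:610]=b;cv2.imwrite('pics/ts3.png',o)"
```

```text
(304, 240, 3) (280, 360, 3)
```

View pics/ts3.png

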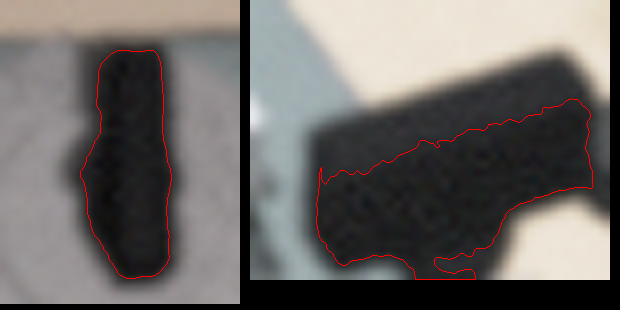

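```bash
cat >> m.py <<'E'
a=(366.1,216.6);b=(329.3,233.9)
print(two(t,a,s,b),onz(t,a,.157),onz(s,b,.157))
# edge direction of bar right edge (top)
for u in((370.3,205),(370.7,228)): print(onz(t,u,.157))
E
python3 m.py; python3 - <<'E'
from bench import *
import numpy as np
from scipy.spatial.transform import Rotation as R
from bench import kinematics, env,monitor
q0=monitor.sense()["ee_rot"];print(R.from_quat(q0).as_matrix().round(2))
# tool x down; tool z = jaw dir at world angle a
def ori(a):
    z=np.array([np.cos(a),np.sin(a),0]);x=np.array([0,0,-1.]);y=np.cross(z,x)
    return R.from_matrix(np.stack([x,y,z],1)).as_quat()
for a in np.arange(-3,3.2,.5):
    j=kinematics.ik([.524,-.056,.2],ori(a)); print(a,None if j is None else np.round(j,2))
E
```

```text
cams [0.39531572 0.03690413 0.95062401] [ 0.25352179 -0.51727028  0.6571332 ]
t (80, 50, 92, 229) ((125.5, 164.0), (228.0, 91.0), 90.0) 350 198
s (66, 98, 278, 182) ((212.73104858398438, 205.13421630859375), (148.93544006347656, 294.3890686035156), 74.57049560546875) 305 220
(array([ 0.52773759, -0.05371295,  0.14956875]), np.float64(0.0005931585224597419)) [ 0.52678943 -0.05297739  0.157     ] [ 0.52342316 -0.06045265  0.157     ]
[ 0.54849767 -0.06226841  0.157     ]
[ 0.50498673 -0.0601375   0.157     ]
[[-0.   -0.94  0.34]
 [-0.    0.34  0.94]
 [-1.    0.   -0.  ]]
-3.0 [-0.33  0.34  1.54 -0.    1.26  2.67]
-2.5 [-0.33  0.34  1.54 -0.    1.26  2.17]
-2.0 [-0.33  0.34  1.54 -0.    1.26  1.67]
-1.5 [-0.33  0.34  1.54 -0.    1.26  1.17]
-1.0 [-0.33  0.34  1.54 -0.    1.26  0.67]
-0.5 [-0.33  0.34  1.54 -0.    1.26  0.17]
0.0 [-0.33  0.34  1.54 -0.    1.26 -0.33]
0.5 [-0.33  0.34  1.54 -0.    1.26 -0.83]
1.0 [-0.33  0.34  1.54 -0.    1.26 -1.33]
1.5 [-0.33  0.34  1.54 -0.    1.26 -1.83]
2.0 [-0.33  0.34  1.54 -0.    1.26 -2.33]
2.5 [-0.33  0.34  1.54 -0.    1.26 -2.83]
3.0 None
```

Estimates of the axis spread from x 0.523 to 0.528 and y -0.053 to -0.060. The bar is near press x, at about -0.03 rad. The j6 range allows the whole clockwise turn in a single grip, starting at j6 ≈ -1.88. I'll go above the knob and refine with the wrist camera.

```bash
cat >> h.py <<'E'
from scipy.spatial.transform import Rotation as Rot
def ori(a):
    z=np.array([np.cos(a),np.sin(a),0]);x=np.array([0,0,-1.]);y=np.cross(z,x)
    return Rot.from_matrix(np.stack([x,y,z],1)).as_quat()
E
python3 - <<'E'
from bench import env,eyes,monitor
from h import *
env.reach([.526,-.057,.26],ori(np.pi/2-.025))
f=eyes.grab_frame("wrist");pickle.dump(f,open("w1.pkl","wb"))
cv2.imwrite("pics/w1.png",f["frame"][:,:,::-1])
s=monitor.sense();print(s["clock"],s["position"],s["joints"].round(3),s["contact_force"],s["ft_torque"])
c,d=ray(f,(320,200));print(c,d)
for z in(.127,.157):print(proj(f,[[.526,-.057,z]]))
E
```

```text
2.6167 [ 0.52604718 -0.05633724  0.26001503] [-0.328  0.302  1.436  0.     1.403 -1.875] [0.53181014 0.36567355 0.01346742] [-0.00538719  0.00657429  0.013672  ]
[ 0.44616278 -0.05436604  0.40393348] [ 0.30682369  0.00727643 -0.95187186]
[[314.34570686 189.81293339]]
[[314.24238217 200.41755699]]
```

View pics/w1.png

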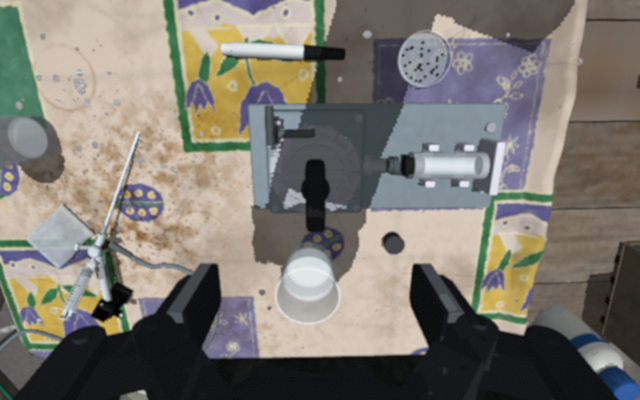

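The wrist view shows the bar at x 305-326, y 160-230, and the pawl thumb bar at (269,123) vertical. I'll zoom in.

```bash
python3 - <<'E'
from h import *
f=pickle.load(open("w1.pkl","rb"))
crop(f,245,95,345,240,4,"pics/w2.png")
im=cv2.resize(f["frame"][150:240,290:345],None,fx=8,fy=8,interpolation=cv2.INTER_CUBIC)
m=(im.max(2)<40).astype(np.uint8)*255
for y in range(0,720,40):
    r=np.where(m[y])[0]
    if len(r): print(150+y/8-.44,290+r.min()/8-.44,290+r.max()/8-.44)
E
```

```text
159.56 309.935 319.435
164.56 305.935 323.81
169.56 305.185 324.185
174.56 305.185 324.185
179.56 304.56 325.185
184.56 301.935 328.06
189.56 301.185 328.685
194.56 303.185 327.185
199.56 306.435 323.935
204.56 305.81 323.56
209.56 306.185 324.31
214.56 306.185 324.06
219.56 306.06 323.935
224.56 306.31 323.935
229.56 307.935 323.06
```

View pics/w2.png

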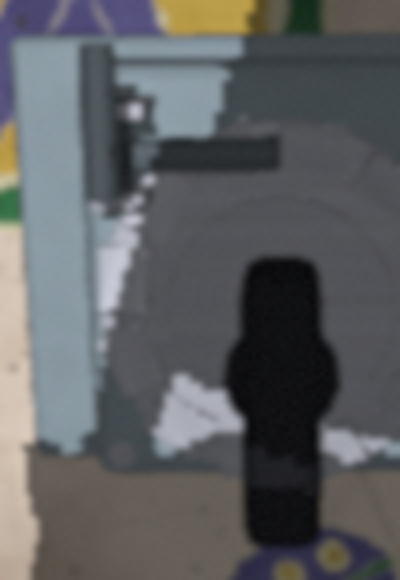

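```bash
python3 - <<'E'
from h import *
f=pickle.load(open("w1.pkl","rb"))
print("bar",onz(f,(314.7,170),.157),onz(f,(315.1,217),.157),"axis",onz(f,(314.9,190),.127))
for u in((269.3,106.3),(269.3,146)): print("pawlbar",onz(f,u,.105))
print("ends",onz(f,(315,229.5),.157),onz(f,(315,159.7),.127))
th=-.024;o=np.array([.526,-.0565]);c,s=np.cos(th),np.sin(th)
w=lambda x,y:np.array([[c,-s],[s,c]])@[x,y]+o
print("pred",w(-.06,-.04))
E
```

```text
bar [ 0.50166033 -0.05607418  0.157     ] [ 0.53991124 -0.05664579  0.157     ] axis [ 0.5261804  -0.05652143  0.127     ]
pawlbar [ 0.45573008 -0.09467217  0.105     ]
pawlbar [ 0.49027919 -0.09688716  0.105     ]
ends [ 0.5506972  -0.05697368  0.157     ] [ 0.49951192 -0.05582077  0.127     ]
pred [ 0.46505737 -0.09504862]
```

The axis from the wrist view is (0.526, -0.0565) and the bar angle about -0.02 rad, consistent with the bed fit. I'll grip the bar.

```bash
cat > st.py <<'E'
from bench import env,eyes,monitor,kinematics,job
from h import *
def S(n=""):
    s=monitor.sense();print(n,round(s["clock"],2),s["position"].round(4),"j6",s["joints"][5].round(4),"F",s["contact_force"].round(2),"T",s["ft_torque"].round(3),"gap",round(s["finger_gap"],3));return s
E
python3 - <<'E'
from st import *
env.movel([.526,-.0565,.126],frame=ori(np.pi/2-.02),velocity=.12); S("down")
env.close_gripper(40); S("closed")
env.hold(.2);s=S();np.save("jg.npy",s["joints"])
E
```

```text
down 3.88 [ 0.5264 -0.0566  0.1267] j6 -1.8794 F [ 0.5  -0.26  0.64] T [-0.037 -0.006 -0.003] gap 0.997
closed 4.52 [ 0.5265 -0.0564  0.1272] j6 -1.8795 F [-1.91  2.33  8.29] T [ 0.105  0.296 -0.049] gap 0.178
 4.72 [ 0.5265 -0.0564  0.1272] j6 -1.8795 F [-0.92  2.6   9.04] T [ 0.105  0.31  -0.01 ] gap 0.18
```

```bash
cat >> st.py <<'E'
def turn(a,n=4,rest=.1):
    """turn gripper to knob angle a (relative to grip joints)"""
    j0=np.load("jg.npy");j=j0.copy();cur=monitor.sense()["joints"][5]-j0[5]
    for k in range(1,n+1):
        j[5]=j0[5]+cur+(a-cur)*k/n; env.set_joints(j)
        s=monitor.sense();print(round(s["clock"],2),"ang",round(s["joints"][5]-j0[5],3),"F",s["contact_force"].round(1),"T",s["ft_torque"].round(3))
    env.hold(rest);S("rest")
E
python3 - <<'E'
from st import *
turn(.61)
f=eyes.grab_frame("top");crop(f,290,200,410,270,6,"pics/t4.png")
f=eyes.grab_frame("scene");crop(f,270,220,380,330,5,"pics/s4.png")
E
```

```text
4.99 ang 0.149 F [-0.8  0.6  1.1] T [-0.286  0.124 -0.012]
5.27 ang 0.299 F [-1.7 -0.8  1.8] T [-0.429  0.251 -0.027]
5.54 ang 0.451 F [-3.2 -0.6  1.6] T [-0.599  0.429 -0.01 ]
5.82 ang 0.603 F [-2.5 -2.1  2.8] T [-0.806  0.672 -0.024]
rest 5.92 [ 0.5264 -0.0566  0.1272] j6 -1.275 F [-2.8  -2.95  2.46] T [-0.86   0.719 -0.005] gap 0.178
```

View pics/t4.png

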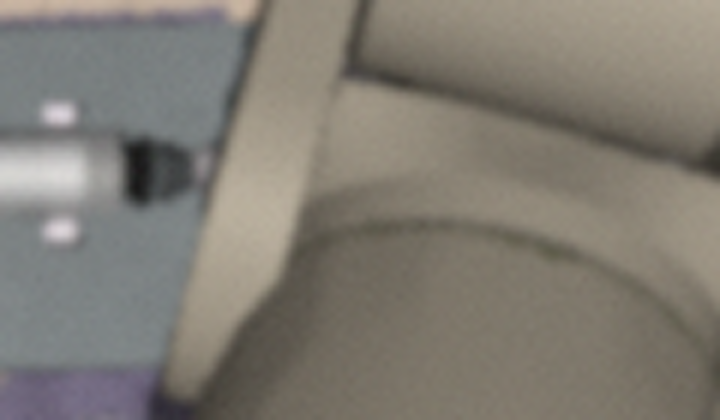

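View pics/s4.png

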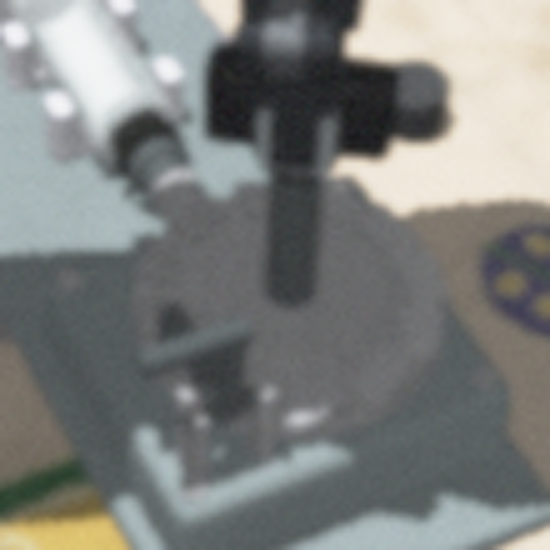

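The nose is close to the stopper after one click, the bar has turned with the gripper, and the pawl is still upright. On to click 2, with averaged torque.

```bash
cat >> st.py <<'E'
def avg(n=20,dt=.02):
    T=[];Fz=[]
    for _ in range(n):
        env.hold(dt);s=monitor.sense();T.append(s["ft_torque"]);Fz.append(s["contact_force"])
    T=np.array(T);print("avg T",T.mean(0).round(4),"sd",T.std(0).round(4),"F",np.mean(Fz,0).round(2),round(s["clock"],2));return T.mean(0)
E
python3 - <<'E'
from st import *
avg()
turn(.524*2+.085,n=6); avg()
f=eyes.grab_frame("top");crop(f,250,200,350,260,6,"pics/t5.png")
f=eyes.grab_frame("scene");crop(f,270,220,380,330,5,"pics/s5.png")
E
```

```text
avg T [-1.0003  0.8307  0.0292] sd [0.0289 0.0346 0.0349] F [-4.02 -3.53  3.41] 6.35
6.6 ang 0.694 F [-3.7 -4.3  4.1] T [-1.04e+00  8.46e-01 -1.00e-03]
6.85 ang 0.782 F [-4.4 -4.   2.5] T [-1.033  1.014  0.021]
7.1 ang 0.869 F [-3.8 -4.3  4. ] T [-1.046  1.001  0.037]
7.35 ang 0.957 F [-4.6 -4.6  4.4] T [-1.044  1.044 -0.005]
7.6 ang 1.044 F [-5.3 -4.6  3.8] T [-1.091  1.065  0.004]
7.85 ang 1.132 F [-4.5 -5.5  4.2] T [-1.042  1.153  0.023]
rest 7.95 [ 0.5261 -0.0567  0.1272] j6 -0.7484 F [-5.29 -5.1   5.11] T [-1.041  1.193 -0.   ] gap 0.176
avg T [-1.0842  1.1875  0.0244] sd [0.0324 0.0268 0.0259] F [-5.   -4.6   4.18] 8.28
```

View pics/t5.png

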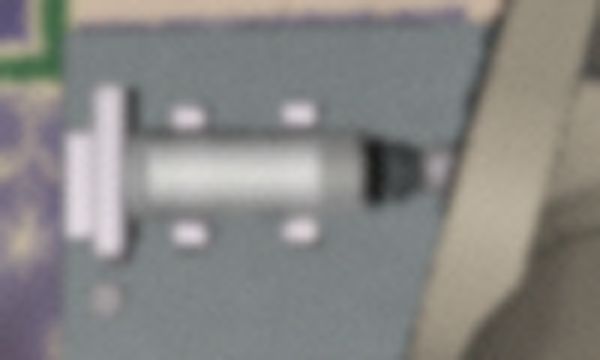

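View pics/s5.png

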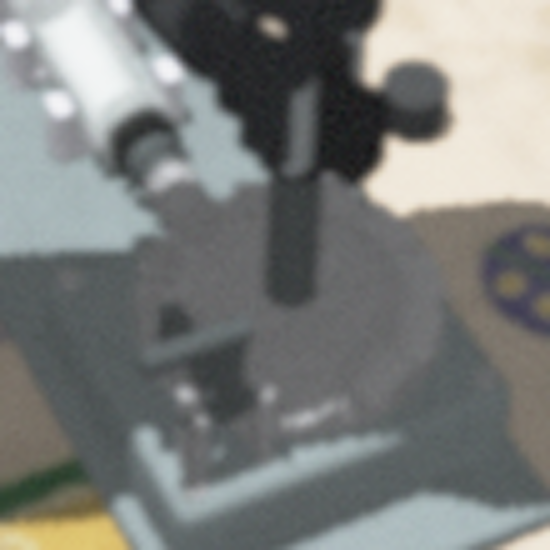

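The stopper flange is still 4 px proud of the tube mouth and the torque is low (≤ ~3 N). Click 3 can add at most 10 N, so it's safe.

```bash
python3 - <<'E'
from st import *
turn(.524*3+.085,n=6); avg(50)
f=eyes.grab_frame("top");crop(f,250,200,350,260,6,"pics/t6.png")
f=eyes.grab_frame("scene");crop(f,270,220,380,330,5,"pics/s6.png")
E
```

```text
8.63 ang 1.217 F [-5.6 -4.6  4.7] T [-1.053  1.222  0.015]
8.88 ang 1.305 F [-5.7 -5.5  5. ] T [-1.017  1.328  0.046]
9.13 ang 1.393 F [-6.9 -5.3  5.6] T [-1.059e+00  1.364e+00  1.000e-03]
9.38 ang 1.48 F [-6.  -5.1  4.7] T [-1.057  1.429  0.007]
9.63 ang 1.568 F [-5.5 -4.1  4.9] T [-1.024  1.422  0.097]
9.88 ang 1.655 F [-6.4 -5.8  6. ] T [-1.023  1.499  0.057]
rest 9.98 [ 0.5258 -0.0567  0.1272] j6 -0.2244 F [-6.95 -5.65  4.21] T [-0.977  1.538  0.064] gap 0.181
avg T [-0.9839  1.4959  0.0476] sd [0.0309 0.0297 0.0293] F [-6.55 -5.09  5.46] 10.82
```

View pics/t6.png

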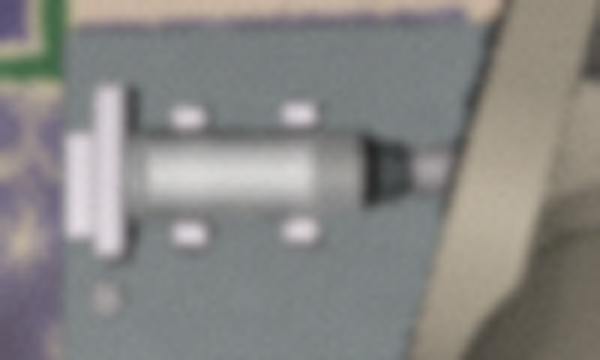

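View pics/s6.png

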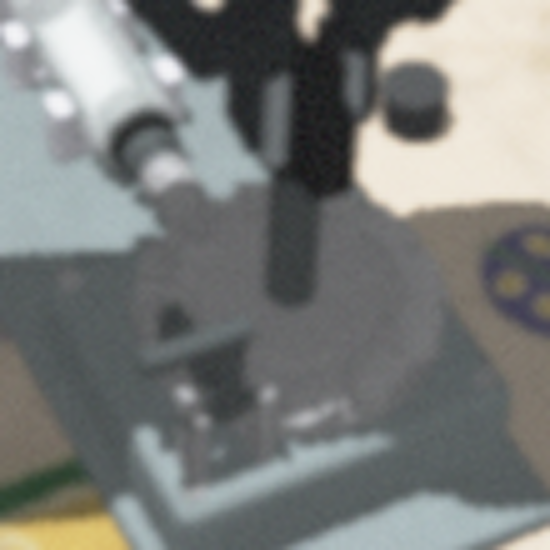

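Torque is now about 48 mN·m (≈ 5 N, the drag level), and the plug in the tube has moved about 2 px (≈ 4 mm). So the stopper is sliding and carries no firm load yet. I'll let go, take the zero-load torque baseline, regrip, and do click 4 (max +10 N).

```bash
python3 - <<'E'
from st import *
env.release(); avg(20)
j=np.load("jg.npy");j[5]+=.524*3+.01;env.set_joints(j);S("free")
env.close_gripper(40);env.hold(.2);avg(25);S("regrip")
turn(.524*4-.05,n=4);avg(15)
turn(.524*4+.085,n=2); avg(50)
f=eyes.grab_frame("top");crop(f,250,200,350,260,6,"pics/t7.png")
f=eyes.grab_frame("scene");crop(f,270,220,380,330,5,"pics/s7.png")
E
```

```text
avg T [ 0.0021 -0.0065  0.0126] sd [0.0286 0.0296 0.0277] F [ 0.03  0.13 -0.21] 11.93
free 12.18 [ 0.5265 -0.0564  0.1272] j6 -0.2956 F [-0.01 -0.23  0.06] T [0.033 0.005 0.02 ] gap 1.001
avg T [0.0176 0.8398 0.0729] sd [0.0316 0.0273 0.0259] F [-5.35  0.05  5.12] 13.43
regrip 13.43 [ 0.526  -0.0564  0.1274] j6 -0.2974 F [-5.63 -0.37  4.34] T [-0.018  0.829  0.049] gap 0.182
13.68 ang 1.699 F [-5.9 -0.3  5.6] T [-0.015  0.859  0.052]
13.93 ang 1.815 F [-5.7 -0.6  5.1] T [-0.031  0.831  0.04 ]
14.18 ang 1.931 F [-4.7  0.2  5.6] T [-0.048  0.821  0.095]
14.43 ang 2.047 F [-5.5  0.7  6. ] T [-0.072  0.845  0.047]
rest 14.53 [ 0.526  -0.0564  0.1274] j6 0.1666 F [-6.1   0.85  5.44] T [0.002 0.869 0.1  ] gap 0.183
avg T [-0.0282  0.8866  0.0826] sd [0.025  0.0226 0.0247] F [-5.62  0.17  5.25] 14.78
15.03 ang 2.114 F [-5.1  0.7  4.9] T [-0.026  0.976  0.123]
15.28 ang 2.181 F [-6.1  0.3  4.5] T [-0.033  0.909  0.06 ]
rest 15.38 [ 0.526  -0.0564  0.1274] j6 0.3015 F [-4.95  0.39  5.57] T [0.034 0.907 0.121] gap 0.18
avg T [-0.0297  0.9045  0.1149] sd [0.0324 0.0278 0.0254] F [-5.78  0.17  5.33] 16.22
```

View pics/t7.png

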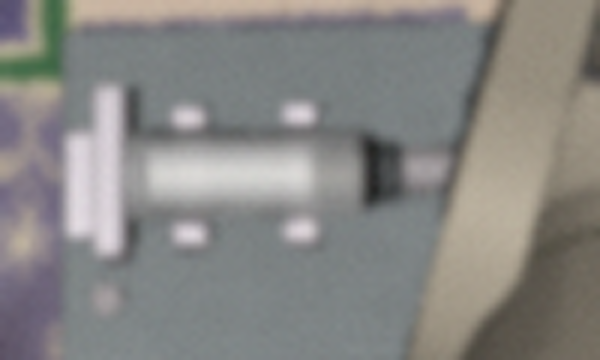

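View pics/s7.png

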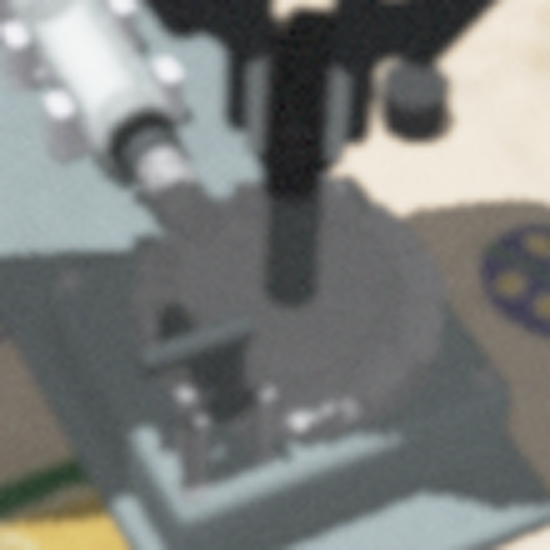

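Torque is now about 115 mN·m, i.e. ≈ 12 N at the 0.085 overshoot (≈ 10-11 N settled). The plug end hasn't moved since click 3, so the stopper is home. I'll nudge slightly further to be sure the pawl has dropped, let go and rise to check.

```bash
python3 - <<'E'
from st import *
turn(.524*4+.115,n=1); avg(40)
env.release(); env.hold(.3); S()
env.movel([.526,-.0565,.26],velocity=.2);avg(10)
f=eyes.grab_frame("wrist");pickle.dump(f,open("w8.pkl","wb"))
crop(f,230,60,430,230,4,"pics/w8.png")
f=eyes.grab_frame("scene");crop(f,270,200,380,330,4,"pics/s8.png")
S()
E
```

```text
16.57 ang 2.211 F [-6.8 -0.   5.6] T [-0.013  0.887  0.139]
rest 16.67 [ 0.5259 -0.0564  0.1274] j6 0.3315 F [-5.21  0.05  6.13] T [-0.028  0.925  0.139] gap 0.179
avg T [-0.0291  0.9006  0.1272] sd [0.0273 0.028  0.0354] F [-5.76  0.14  5.31] 17.33
 18.32 [ 0.5265 -0.0564  0.1272] j6 0.3316 F [ 0.12 -0.1  -0.73] T [ 0.026 -0.002 -0.015] gap 1.001
avg T [-0.0105  0.0025  0.0078] sd [0.0296 0.0293 0.0319] F [ 0.09 -0.01 -0.11] 19.3
 19.4 [ 0.5258 -0.0564  0.2593] j6 0.3311 F [ 0.6  -0.04 -0.67] T [0.012 0.005 0.092] gap 1.002
```

View pics/w8.png

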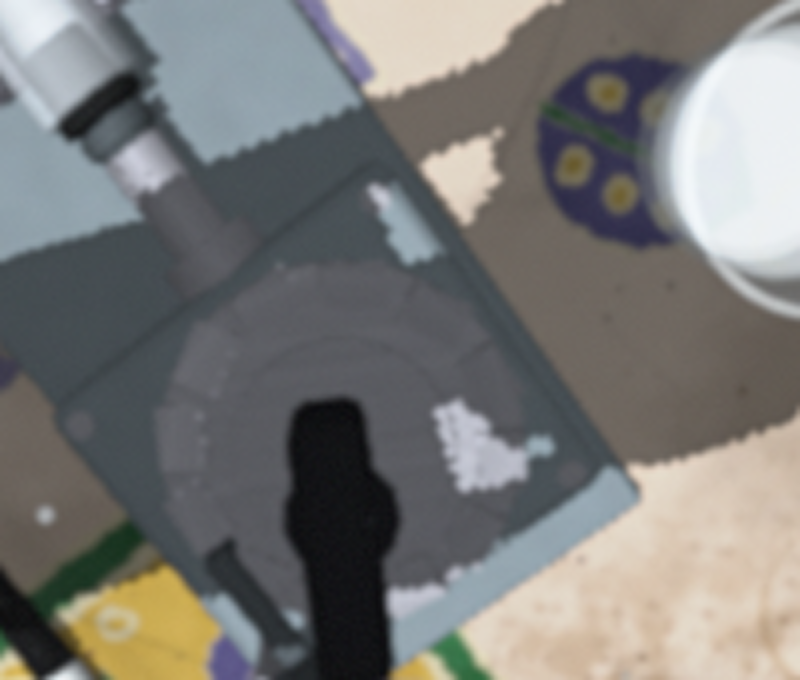

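View pics/s8.png

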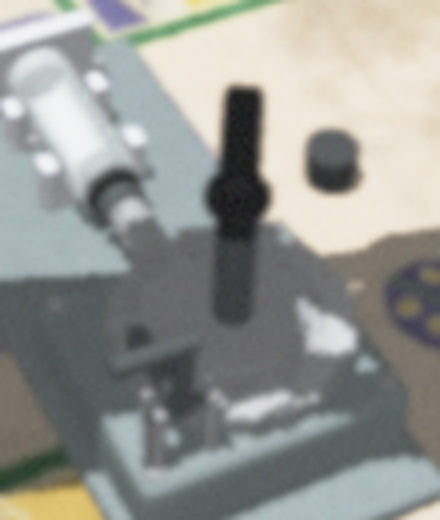

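```bash
python3 - <<'E'
from h import *
f=pickle.load(open("w8.pkl","rb"))
a=onz(f,(230+328/4-.4,60+430/4-.4),.157);b=onz(f,(230+347/4-.4,60+640/4-.4),.157);d=a-b
print(a,b,np.arctan2(d[1],d[0]), "knob", [(-.018-np.arctan2(d[1],d[0]))%np.pi])
E
```

```text
[ 0.53972148 -0.03411561  0.157     ] [ 0.51655721 -0.06999061  0.157     ] 0.9974540614670473 knob [np.float64(2.1261385921227456)]
```

Bar angle gives knob ≈ 2.126, so click 4 is held on the pawl, with the flange flush on the tube mouth. Final torque is 127 mN·m, or about 12 N settled. Now I'll throw the pawl with shut fingers.

```bash
python3 - <<'E'
from st import *
o=ori(-np.pi/2-.024)
env.movel([.526,-.0565,.26],velocity=.2) if False else None
env.close_gripper(40)
env.reach([.461,-.067,.20],o);S()
print(env.movel([.461,-.067,.088],velocity=.12,guard=8));s=S("down")
f=eyes.grab_frame("scene");crop(f,260,210,380,340,4,"pics/s9.png")
f=eyes.grab_frame("wrist");crop(f,200,60,400,260,3,"pics/w9.png")
E
```

```text
21.01 [ 0.4614 -0.0671  0.2004] j6 1.1964 F [ 0.53 -0.95  1.2 ] T [ 0.023  0.042 -0.047] gap 0.0
False
down 22.09 [ 0.4614 -0.0671  0.0886] j6 1.198 F [ 0.99 -0.43 -0.06] T [0.036 0.017 0.017] gap 0.0
```

View pics/s9.png

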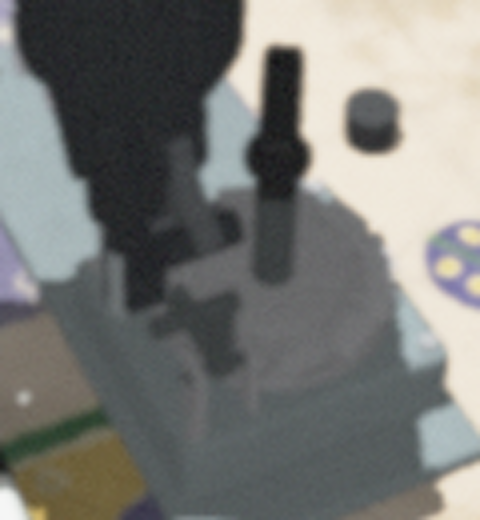

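View pics/w9.png

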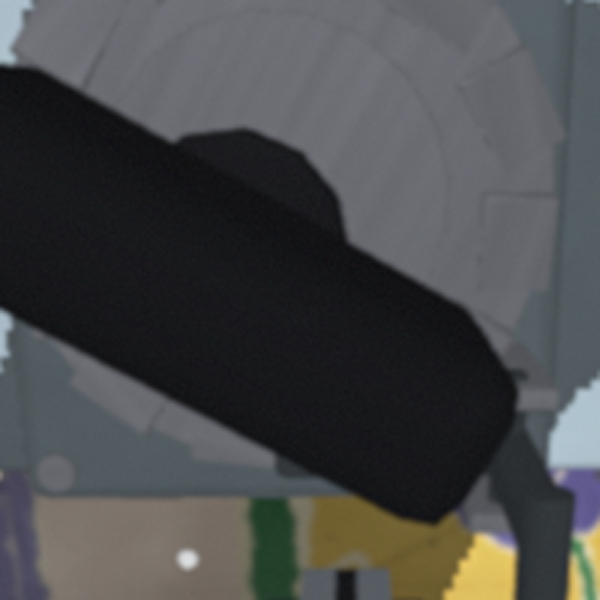

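The fingertip (at ~(145,290) in the crop) stands on the tube side of the thumb bar, clear of it. I'll push.

```bash
python3 - <<'E'
from st import *
for y in(-.082,-.092,-.102,-.112):
    g=env.movel([.461,y,.088],velocity=.08,guard=15);S(str(g))
    if g:break
f=eyes.grab_frame("scene");crop(f,260,210,380,340,4,"pics/s10.png")
E
```

```text
False 22.53 [ 0.4611 -0.0827  0.0881] j6 1.1677 F [-0.37 -0.17 -1.03] T [0.052 0.026 0.007] gap 0.001
False 22.81 [ 0.461  -0.0925  0.088 ] j6 1.1478 F [0.4  0.11 0.16] T [-0.022  0.006 -0.047] gap -0.002
False 23.08 [ 0.461  -0.1024  0.088 ] j6 1.1281 F [0.36 0.1  0.55] T [0.014 0.018 0.008] gap 0.002
False 23.36 [ 0.461  -0.1124  0.088 ] j6 1.1087 F [0.69 0.57 0.32] T [-0.023 -0.016 -0.004] gap -0.001
```

View pics/s10.png

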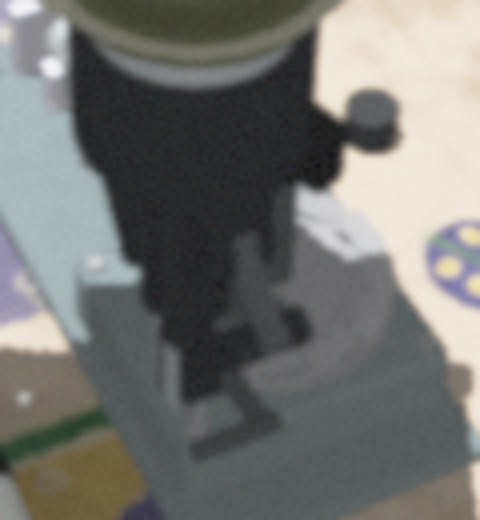

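The pawl's thumb bar now lies down and back at (235,435). I'll retreat straight up, open the fingers and look.

```bash
python3 - <<'E'
from st import *
env.movel([.461,-.112,.20],velocity=.2)
j=np.load("jg.npy")
env.release()
env.reach([.526,-.0565,.24],ori(np.pi/2-.02-2.09));S()
f=eyes.grab_frame("scene");crop(f,260,190,380,320,4,"pics/s11.png")
f=eyes.grab_frame("wrist");pickle.dump(f,open("w11.pkl","wb"));crop(f,210,60,410,260,3,"pics/w11.png")
E
```

```text
25.77 [ 0.5257 -0.0567  0.2397] j6 0.2123 F [-0.42 -0.65  0.26] T [ 0.015  0.006 -0.001] gap 0.998
```

View pics/s11.png

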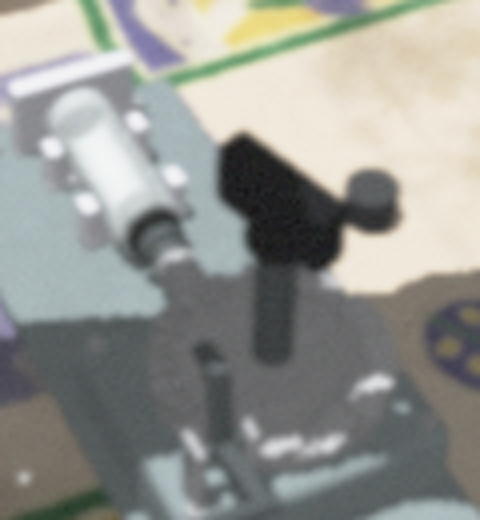

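View pics/w11.png

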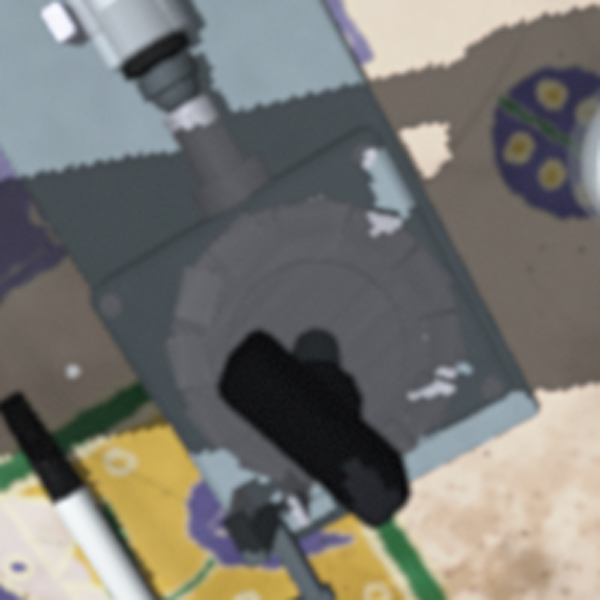

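```bash
python3 - <<'E'
from h import *
f=pickle.load(open("w11.pkl","rb"))
for p,q,z in(((225,390),(372,520),.157),((265,335),(405,468),.157)):
    a=onz(f,(210+p[0]/3-.3,60+p[1]/3-.3),z);b=onz(f,(210+q[0]/3-.3,60+q[1]/3-.3),z);d=a-b
    print(a,b,np.arctan2(d[1],d[0]), "knob", (-.018-np.arctan2(d[1],d[0]))%np.pi)
E
```

```text
[ 0.51429264 -0.03368753  0.157     ] [ 0.52748706 -0.08074939  0.157     ] 1.8441420148551482 knob 1.279450638734645
[ 0.52949713 -0.02723147  0.157     ] [ 0.54126599 -0.07294694  0.157     ] 1.8227624142838397 knob 1.3008302393059534
```

The pawl stays back and the knob has sprung back to ≈ 1.29. I'll regrip there and wind back to the stop.

```bash
python3 - <<'E'
from st import *
o=ori(np.pi/2-.02-1.29)
env.reach([.526,-.0565,.22],o)
env.movel([.526,-.0565,.126],velocity=.1,guard=10);S()
env.close_gripper(40);env.hold(.1);s=S("grip")
turn(.12,n=6)
turn(.02,n=2)
avg(15)
E
```

```text
27.74 [ 0.5263 -0.0566  0.1266] j6 -0.5894 F [ 0.66  0.09 -0.35] T [ 0.028  0.006 -0.039] gap 1.001
grip 28.48 [ 0.5262 -0.0567  0.1272] j6 -0.5895 F [-3.86  0.57  9.43] T [0.041 0.547 0.033] gap 0.178
28.78 ang 1.099 F [-3.2 -2.2  2.3] T [-0.331  0.419 -0.019]
29.09 ang 0.906 F [-4.6 -3.   2.4] T [-0.291  0.512  0.019]
29.4 ang 0.712 F [-4.1 -2.7  2.7] T [-0.359  0.533 -0.027]
29.71 ang 0.518 F [-3.9 -2.1  3.4] T [-0.154  0.631  0.018]
30.02 ang 0.323 F [-4.1 -1.5  3.6] T [-0.022  0.685 -0.005]
30.32 ang 0.128 F [-4.2 -0.2  3.8] T [ 0.162  0.71  -0.027]
rest 30.43 [ 0.5264 -0.0562  0.1272] j6 -1.7537 F [-3.52 -0.46  3.71] T [ 0.248  0.729 -0.024] gap 0.177
30.68 ang 0.076 F [-4.8  0.4  5. ] T [0.448 0.756 0.049]
30.93 ang 0.023 F [-5.2  1.4  4.7] T [0.504 0.798 0.057]
rest 31.02 [ 0.5264 -0.0562  0.1272] j6 -1.8569 F [-4.61  1.04  4.64] T [ 0.538  0.8   -0.009] gap 0.18
avg T [ 0.5174  0.8005 -0.0092] sd [0.0284 0.0264 0.0267] F [-4.81  1.61  5.09] 31.27
```

```bash
python3 - <<'E'
from st import *
for a in(-.01,-.03,-.05):
    turn(a,n=1); t=avg(15)
    if abs(t[2])>.2:break
E
```

```text
31.52 ang -0.007 F [-5.  2.  5.] T [ 0.546  0.856 -0.394]
rest 31.62 [ 0.5264 -0.0562  0.1272] j6 -1.8864 F [-5.05  1.78  4.95] T [ 0.494  0.838 -0.384] gap 0.176
avg T [ 0.5219  0.8434 -0.3751] sd [0.0259 0.0219 0.0214] F [-4.96  1.53  5.24] 31.88
```

The torque jumped to -0.38 N·m, which is the home stop. I'll release, withdraw and verify.

```bash
python3 - <<'E'
from st import *
env.release();env.hold(.2)
env.movel([.526,-.0565,.30],velocity=.2);S()
f=eyes.grab_frame("wrist");pickle.dump(f,open("w12.pkl","wb"));crop(f,220,60,490,250,2.9,"pics/w12.png")
f=eyes.grab_frame("scene");crop(f,200,180,400,330,4,"pics/s12.png")
E
```

```text
33.77 [ 0.5256 -0.0564  0.2988] j6 -1.8898 F [ 0.32  0.41 -0.41] T [-0.02  -0.005 -0.043] gap 1.001
```

View pics/w12.png

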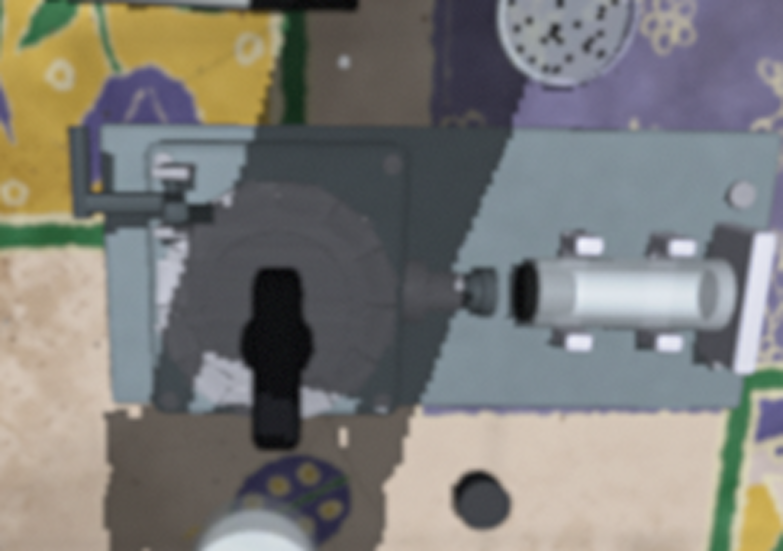

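View pics/s12.png

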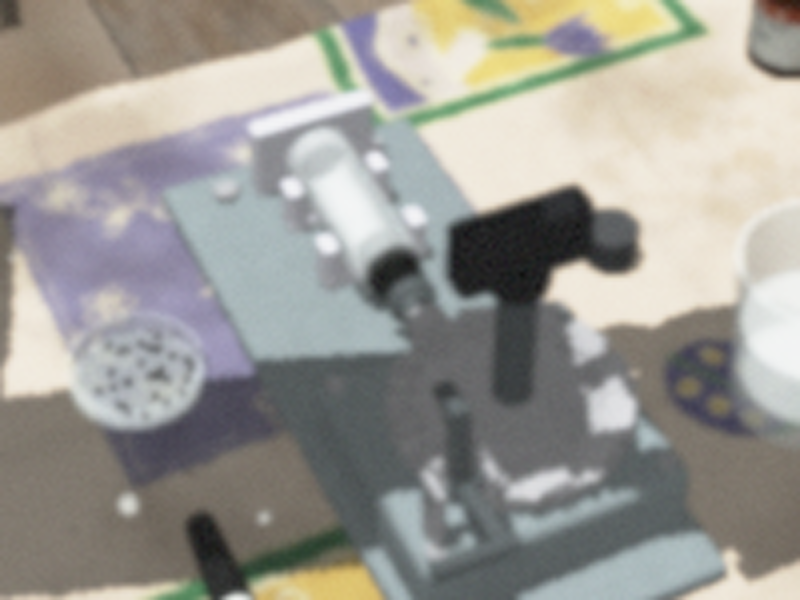

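The wrist view shows the bar back in its home direction (275,355). The pawl lies back at (85,175), the nose at (485,290) is clear of the stopper, and the flange sits against the tube mouth at (515,290). The dish, pen, weight and beaker have not moved. Handing in.

```bash
python3 -c "
from bench import job
print(job.hand_in())"
```

```text
the job is handed in; nothing more can be done
None
```

The job is done and handed in at about 34 s of the 72 s allowed; no verdict was reported.

**Pressing:** I turned the knob four clicks clockwise, letting go and regripping once after the third. The last torque reading was 127 mN·m, about 14 N with the knob held past the click. That makes about 12 N once the wheel settled on the pawl, and the knob then measured 2.13 rad, so click 4 was held. The plug had not moved between clicks 3 and 4, which fits the stopper being home.

**Backing off:** I threw the pawl over with the shut fingers and it stayed back on its rest. The sprung nose turned the knob back to about 1.29 rad by itself. I regripped there and wound it anticlockwise until the torque jumped to 0.38 N·m, which is the home stop.

**Last checks:** After I withdrew the gripper, the pictures showed:
- the knob bar back in its home direction;
- the pawl lying back;
- the flange on the tube mouth, with the nose clear of it;
- the things around the press where they were.

**Disagreements and limits:**
- The first scene-camera fix of the knob was up to 7 mm off the top view. I used the wrist-camera fix instead, which agreed with the bed outline.
- The gripped knob carried 5–9 N of side force, because the gripper was slightly off the knob axis.
- The torque sensor was noisy, about 0.03 N·m per sample, so the load comes from averages and is good to roughly 1.5 N.

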